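# Separate the stacked chemical jars into their spill dishes

### The arm

A 6-joint arm with a two-finger parallel gripper is mounted at the origin on the work surface. World frame = base frame: x ahead of the robot, y to its left, z up, the work surface at z = 0. Lengths are in m, angles in rad, forces in N, time in s.
With the tool pointing down it reaches from about 0.375 to 0.925 m from the base axis. Payload 5.7 kg.
Tool frame: the origin (TCP) lies midway between the tips of the shut fingers; the grasp point (between the pads) lies 19 mm behind it; z points along the fingers, y is the line along which they close (so a half turn about z gives the same grasp; the last joint's range is limited). The gripper opens to 85 mm and grips with 20 to 120 N. Pads are 22 mm wide; open, the fingers measure 114 mm over their backs; the gripper's body (76 mm by 85 mm) begins 54 mm behind the grasp point. The pads swing forward as they close: fully open they stand 13 mm farther back than shut.
Start: joints at [-1.31, 0.359, 1.51, -0, 1.272, -0.115], TCP at [0.22, -0.558, 0.231] pointing down, gripper open.
Joint ranges: [-2.97, 2.97], [-1.01, 2.36], [0.21, 2.38], [-0.96, 4.11], [0.2, 2.71], [-2.98, 2.98]. Speed limits (rad/s): [2.39, 2.39, 3.14, 3.14, 3.14, 3.14].

### API

Orientations are given as a unit quaternion [w, x, y, z].
In Python, from plant import ctrl, imaging, models gives the robot as it stands. The module is installed in compiled form; this text tells all that it offers.
- The arm moves only by the tool apply_moves, never from a script. Its argument "commands" is text: rows parted by semicolons, each of 7 numbers parted by spaces: the finger opening in cm, from 0 to 8.54, then the shift along the tool's x, y, z in cm, then the turn, a rotation vector about the tool's x, y, z in rad. In form: gripper x y z wx wy wz; .... A call has 1 to 20 rows; each row shifts and turns the commanded pose from where the row before left it, along the tool's axes as they then stand; what a row does not reach is not made up. A row lasts 1/12 s, in which the tool goes at most 41.7 mm and 7.16 degrees, less where a joint would pass 70% of its speed; a pose out of reach is approached as far as the arm can. A call is refused whole if a number of a shift passes 4.17 or a number of a turn 0.125, either way. A call with a gripper value outside its range is refused whole. The fingers move at their own pace and stop on an object; "force" is the grip in N (left out, the last holds). Time passes only in rows, so rows that do not move let the fingers close. It gives the time, the measured TCP pose, the force, the opening and the grip force at its end, in the units of the state.
- ctrl.get_obs(): the state, without advancing time (a new reading comes with each control period).
- imaging.get_image(name): name is "side" or "top"; returns (picture, depth): 400x640x3 uint8, blue, green, red; 400x640 float32, m along the optical axis (not along the pixel's ray), 0 where there is no reading.
- imaging.camera_params(name): a dict with "fov_y" (degrees; the focal length in pixels is half the picture's height over the tangent of half this angle, whatever the lens; pixels are square), "cx", "cy" (the principal point, pixels), "dist_coeffs" ([k1, k2, p1, p2, k3] as OpenCV has them; the pictures are not rectified), "R" (3x3) and "t" (3): a world point X has camera coordinates R X + t. Camera axes: x right, y down, z forward; pixel columns grow to the right and rows downward; lengths in m; the calibration is good to about 2 mm. A picture is of the moment at which its call begins. camera_params takes no time and is no camera call.
- ctrl.close_job(): hands the job in; it is judged then, once.
Trained networks look in the newest picture that a camera, given by its name, has taken for a name from the list of things; names that differ only in an ending like _2 or _b are one class to them, and where a whole thing is asked for, a point or a joint stands for the part that bears it (a point fixed in the world has none). Each returns a list of dicts, best first, with "confidence" (0 to 1); they miss things now and then, are a little off and sometimes report something else, mostly with a low value. They report only what shows in the picture. A call takes as long as a camera call. They do not tell look-alikes from the thing itself.
- models.recognise(camera, thing): "box" ([centre column, centre row, width, height] in pixels, round what is visible of it).
The state is a dict: "time": time; "q": joint angles; "joint_velocities": joint speeds; "tau": joint torques, N m; "position": TCP position; "orientation": TCP orientation; "contact_force": force on the tool from outside, world axes, zero at the start; "ft_torque": the same for the moment, N m; "width": finger opening in m; "grasp_force": force on a finger pad.
Only numpy, scipy, OpenCV 4.12 (cv2) and the standard library are available. Lean on these libraries where they do the work, as an engineer would, in place of code of your own. Each camera call takes 0.05 s, during which the arm holds its last target. There are 200 camera calls.

### The job

Four chemical jars have been left stacked on the lab bench and must be stored apart. Take the stack down and stand each jar flat on the floor of the spill dish that has the colour of its lid. Keep the jars upright, set them down rather than dropping them, and leave the brown bottle and the glass flask where they stand.

Things in the scene. Friction and masses are not known exactly. Their poses are not given: they have to be found in the camera images.
- jar_blue: loose white plastic jar with blue lid and blue band: a plain upright cylinder, 68 mm in diameter, 46 mm high with its lid (top 14 mm, same diameter). At the start bottom of the stack; jars rest freely on one another, centred within 5 mm, lids seen from above as rings. Origin: centre of underside, z up its axis; yaw is of no account
- jar_yellow: loose white plastic jar with yellow lid and yellow band: a plain upright cylinder, 54 mm in diameter, 42 mm high with its lid (top 14 mm, same diameter). At the start second from the bottom, on the blue-lidded jar; jars rest freely on one another, centred within 5 mm, lids seen from above as rings. Origin: centre of underside, z up its axis; yaw is of no account
- jar_red: loose white plastic jar with red lid and red band: a plain upright cylinder, 41 mm in diameter, 38 mm high with its lid (top 14 mm, same diameter). At the start third from the bottom, on the yellow-lidded jar; jars rest freely on one another, centred within 5 mm, lids seen from above as rings. Origin: centre of underside, z up its axis; yaw is of no account
- jar_green: loose white plastic jar with green lid and green band: a plain upright cylinder, 30 mm in diameter, 36 mm high with its lid (top 14 mm, same diameter). At the start top of the stack, on the red-lidded jar; jars rest freely on one another, centred within 5 mm, lids seen from above as rings. Origin: centre of underside, z up its axis; yaw is of no account
- dish_blue: low round open blue plastic spill dish, fixed to the bench: outer diameter 98 mm, inner diameter 90 mm, floor 3 mm thick, rim 8 mm high above the bench. Origin: centre of its underside at bench height; z up
- dish_yellow: low round open yellow plastic spill dish, fixed to the bench: outer diameter 84 mm, inner diameter 76 mm, floor 3 mm thick, rim 8 mm high above the bench. Origin: centre of its underside at bench height; z up
- dish_red: low round open red plastic spill dish, fixed to the bench: outer diameter 71 mm, inner diameter 63 mm, floor 3 mm thick, rim 8 mm high above the bench. Origin: centre of its underside at bench height; z up
- dish_green: low round open green plastic spill dish, fixed to the bench: outer diameter 60 mm, inner diameter 52 mm, floor 3 mm thick, rim 8 mm high above the bench. Origin: centre of its underside at bench height; z up
- amber_bottle: bystander: loose closed brown reagent bottle with a black cap, 42 mm in diameter, 85 mm high, standing near the robot; origin at the centre of its underside
- flask: bystander: loose clear glass conical flask, 72 mm in diameter at the foot, 34 mm at the top, 110 mm high, standing beyond the dishes; origin at the centre of its underside
Mind the look-alikes: they are no part of the job. What is meant by the jar_blue is not pink, and is the larger of those in its own colour.

How it is judged:
At the end, for the whole second after the job is handed in: each jar stands upright (within 0.1 rad) on the floor of the dish of its lid's colour, inside the rim (axis within 12.5 mm of the dish centre, underside less than 6 mm above the bench), at rest (horizontal distance between jar_blue and dish_blue below 0.0125 m and z of jar_blue in the frame of dish_blue between 0 and 0.006 m and angle between each of jar_blue, jar_yellow, jar_red, jar_green's own z axis and vertical below 0.1 rad and linear speed of each of jar_blue, jar_yellow, jar_red, jar_green below 0.02 m/s and horizontal distance between jar_yellow and dish_yellow below 0.0125 m and z of jar_yellow in the frame of dish_yellow between 0 and 0.006 m and horizontal distance between jar_red and dish_red below 0.0125 m and z of jar_red in the frame of dish_red between 0 and 0.006 m and horizontal distance between jar_green and dish_green below 0.0125 m and z of jar_green in the frame of dish_green between 0 and 0.006 m); the robot touches nothing.
It fails at once if the brown bottle is moved by more than 20 mm or knocked over (distance of amber_bottle from where it was at the start of the episode above 0.02 m or angle between amber_bottle's own z axis and vertical above 0.3 rad).
It fails at once if the conical flask is moved by more than 20 mm or knocked over (distance of flask from where it was at the start of the episode above 0.02 m or angle between flask's own z axis and vertical above 0.3 rad).
It fails at once if a jar is tipped by more than about 35 degrees (angle between any of jar_blue, jar_yellow, jar_red, jar_green's own z axis and vertical above 0.6 rad).
It fails at once if a jar is dropped (moves at over 0.6 m/s with no finger on it, a fall of about 18 mm) ((linear speed of jar_blue above 0.6 m/s and contact force between the fingers and jar_blue below 0.05 N) or (linear speed of jar_yellow above 0.6 m/s and contact force between the fingers and jar_yellow below 0.05 N) or (linear speed of jar_red above 0.6 m/s and contact force between the fingers and jar_red below 0.05 N) or (linear speed of jar_green above 0.6 m/s and contact force between the fingers and jar_green below 0.05 N)).
It also fails if it takes over 115 s, if anything falls off the work surface, if the arm or the gripper's body presses on something with over 40 N, if the wrist force passes 120 N, or if a joint passes its speed limit or range.

## Working session

There is one attempt and no reset: what is moved stays moved. The work goes in short steps, Python scripts to look and compute and a tool call to move; the robot and the scene stay as the last step left them, time stands still between calls to the robot, and variables do not carry over. Pictures are saved under pics/ and viewed, at most 14 in all, crops included, and the job is handed in when it is done.

Besides the shell and the picture viewer there is one more tool, called as a command line: name --argument value ..., lists and objects as JSON in quotes. apply_moves: Moves the arm, as the interface text tells. Its arguments: {"type":"object","properties":{"commands":{"type":"string"},"force":{"type":"number"}},"required":["commands"]}

```bash
mkdir -p pics; python3 - <<'E'
from plant import ctrl, imaging, models
import cv2
for n in("top","side"):
    im,d=imaging.get_image(n); cv2.imwrite(f"pics/{n}0.png",im)
    p=imaging.camera_params(n); print(n,p)
for n in ["jar_blue","jar_yellow","jar_red","jar_green","dish_blue","dish_yellow","dish_red","dish_green","amber_bottle","flask"]:
    print(n,[(round(r["confidence"],2),[round(float(v)) for v in r["box"]]) for r in models.recognise("top",n)[:4]])
o=ctrl.get_obs();print(o)
E
```

```text
top {'fov_y': 50.10465301536796, 'cx': 314.84584795402424, 'cy': 200.51042725269778, 'dist_coeffs': array([-0.02195344,  0.        ,  0.        ,  0.        ,  0.        ]), 'R': array([[ 0.0132131 , -0.99966861, -0.02209279],
       [-0.99402552, -0.01073803, -0.10861837],
       [ 0.10834515,  0.02339598, -0.99383799]]), 't': array([-0.03862412,  0.62145929,  0.88712555])}
side {'fov_y': 49.662464370659706, 'cx': 324.63687553655564, 'cy': 206.53227155387586, 'dist_coeffs': array([0.0413492, 0.       , 0.       , 0.       , 0.       ]), 'R': array([[-0.97888972, -0.20430904, -0.00572049],
       [-0.1345846 ,  0.66538348, -0.73426958],
       [ 0.15382424, -0.71799905, -0.6788339 ]]), 't': array([0.60150086, 0.18425635, 0.98764073])}
jar_blue [(0.83, [422, 203, 29, 36]), (0.77, [396, 167, 25, 26]), (0.67, [468, 173, 35, 39])]
jar_yellow [(0.8, [430, 203, 29, 25]), (0.67, [249, 131, 35, 37])]
jar_red [(0.77, [434, 200, 13, 23])]
jar_green [(0.58, [440, 198, 21, 19])]
dish_blue [(0.89, [183, 215, 43, 49]), (0.61, [204, 280, 35, 30])]
dish_yellow [(0.96, [308, 208, 40, 39])]
dish_red [
[... 256 characters left out ...]
1.31010507e+00,  3.58759580e-01,  1.51038204e+00,  3.35997914e-06,
        1.27252158e+00, -1.15125791e-01]), 'joint_velocities': array([-6.85277660e-05, -6.23947028e-04, -6.15667631e-04, -7.74863145e-04,
       -2.72968514e-04, -7.57347180e-04]), 'tau': array([-1.88683320e-03, -5.27295899e+01, -2.78917015e+01, -1.53360411e-04,
        2.26758377e-03, -3.09183770e-05]), 'position': array([ 0.22019239, -0.55810735,  0.23129772]), 'orientation': array([-3.52974967e-05,  9.82397173e-01,  1.86804159e-01, -9.63539540e-07]), 'contact_force': array([ 0.0311074 ,  0.3558067 , -0.83462262]), 'ft_torque': array([ 0.00340966, -0.01218278,  0.05182228]), 'grasp_force': 0.0, 'width': 0.08541623506660333}
```

View pics/top0.png

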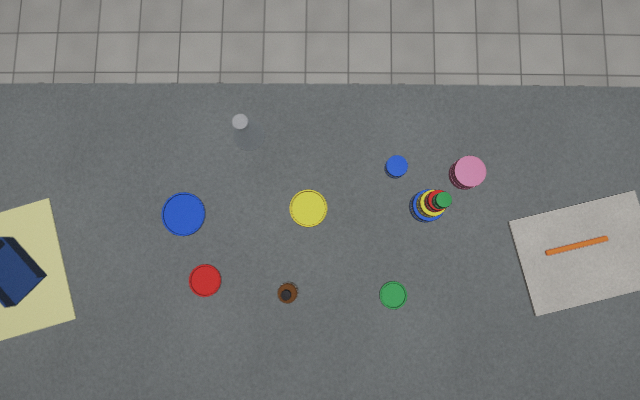

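View pics/side0.png

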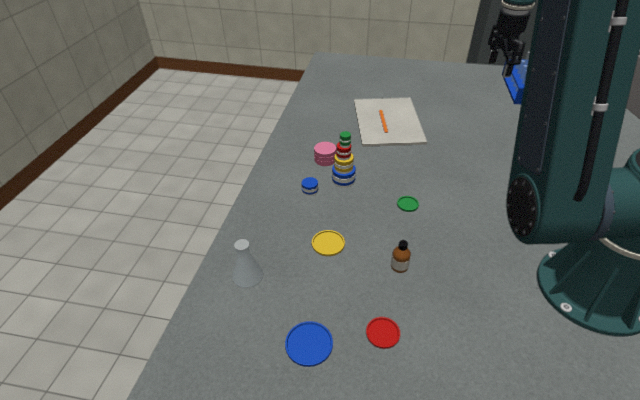

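The top view shows the stack at about (432,203), the dishes blue (183,215), yellow (308,208), red (205,280) and green (393,295), the bottle at (287,293) and the flask at (240,122). There are three jar_blue candidates: the small blue jar (396,167), the pink jar (468,173) and the bottom of the stack (422,205). The stack bottom fits, because it is blue, larger than the other blue one, and under the yellow jar. I'll confirm that in an enlarged crop and measure.

```bash
cat > h.py <<'E'
import numpy as np, cv2
from plant import ctrl, imaging, models
def cloud(n):
    im,d=imaging.get_image(n); p=imaging.camera_params(n)
    f=200/np.tan(np.radians(p["fov_y"]/2)); K=np.array([[f,0,p["cx"]],[0,f,p["cy"]],[0,0,1]])
    g=np.stack(np.meshgrid(np.arange(640.),np.arange(400.)),-1).reshape(-1,1,2)
    u=cv2.undistortPoints(g,K,p["dist_coeffs"]).reshape(400,640,2)
    ray=np.dstack([u,np.ones((400,640))])
    W=(ray*d[...,None]-p["t"])@p["R"]; W[d==0]=np.nan
    C=-p["R"].T@p["t"]
    def plane(z):
        r=ray@p["R"]; return C+r*((z-C[2])/r[...,2])[...,None]
    return im,W,plane
H={"blue":(100,125),"yellow":(20,35),"red":(0,8),"green":(50,85)}
def mask(im,c,box,smin=120):
    h=cv2.cvtColor(im,cv2.COLOR_BGR2HSV); a,b=H[c]
    m=(h[...,0]>=a)&(h[...,0]<=b)&(h[...,1]>smin)&(h[...,2]>40)
    if c=="red": m|=(h[...,0]>172)&(h[...,1]>smin)
    o=np.zeros_like(m); x0,y0,x1,y1=box; o[y0:y1,x0:x1]=1
    return m&o
def disc(im,plane,m,z):
    """min enclosing circle of mask projected to height z"""
    P=plane(z)[m][:,:2].astype(np.float32)
    h=cv2.convexHull(P)
    c,r=cv2.minEnclosingCircle(h); M=cv2.moments(h)
    return np.round([*c,r,M["m10"]/M["m00"],M["m01"]/M["m00"],len(P)],4)
E
python3 - <<'E'
from h import *
im,W,pl=cloud("top")
for c,b in {"blue":(155,185,212,245),"yellow":(285,185,332,232),"red":(185,260,226,300),"green":(375,278,412,312)}.items():
    print("dish",c,disc(im,pl,mask(im,c,b),.008))
S=(405,183,458,228)
for c,z in {"blue":.046,"yellow":.088,"red":.126,"green":.162}.items():
    m=mask(im,c,S); P=W[m]; t=P[np.abs(P[:,2]-z)<.006]
    print("jar",c,len(P),len(t),np.round(np.nanmedian(t,0),4), disc(im,pl,m&(np.abs(W[...,2]-z)<.006),z) if len(t)>5 else "")
for n,(x0,y0,x1,y1) in {"pink":(445,150,492,192),"sblue":(380,150,412,182),"amber":(272,280,302,307),"flask":(228,110,256,150)}.items():
    P=W[y0:y1,x0:x1].reshape(-1,3); P=P[P[:,2]>.012]; print(n,P.min(0).round(3),P.max(0).round(3))
cv2.imwrite("pics/crop.png",cv2.resize(im[140:235,375:500],None,fx=5,fy=5,interpolation=2))
E
```

```text
dish blue [5.921e-01 2.631e-01 4.920e-02 5.924e-01 2.632e-01 1.505e+03]
dish yellow [ 6.085e-01 -1.530e-02  4.190e-02  6.085e-01 -1.530e-02  1.107e+03]
dish red [4.476e-01 2.088e-01 3.570e-02 4.474e-01 2.084e-01 8.290e+02]
dish green [ 4.224e-01 -2.013e-01  2.920e-02  4.225e-01 -2.015e-01  5.800e+02]
jar blue 197 181 [ 0.5984 -0.2536  0.0461] [ 6.141e-01 -2.704e-01  3.400e-02  6.122e-01 -2.665e-01  1.810e+02]
jar yellow 191 168 [ 0.6029 -0.2553  0.0881] [ 6.137e-01 -2.691e-01  2.660e-02  6.123e-01 -2.659e-01  1.680e+02]
jar red 142 111 [ 0.6196 -0.2592  0.1258] [ 6.158e-01 -2.696e-01  2.040e-02  6.159e-01 -2.664e-01  1.110e+02]
jar green 192 189 [ 0.613  -0.2705  0.1618] [ 6.127e-01 -2.706e-01  1.460e-02  6.126e-01 -2.707e-01  1.890e+02]
pink [ 0.654 -0.394  0.012] [ 0.722 -0.326  0.052]
sblue [ 0.678 -0.23   0.012] [ 0.724 -0.183  0.037]
amber [0.407 0.003 0.013] [0.449 0.045 0.089]
flask [0.74  0.1   0.012] [0.805 0.155 0.114]
```

View pics/crop.png

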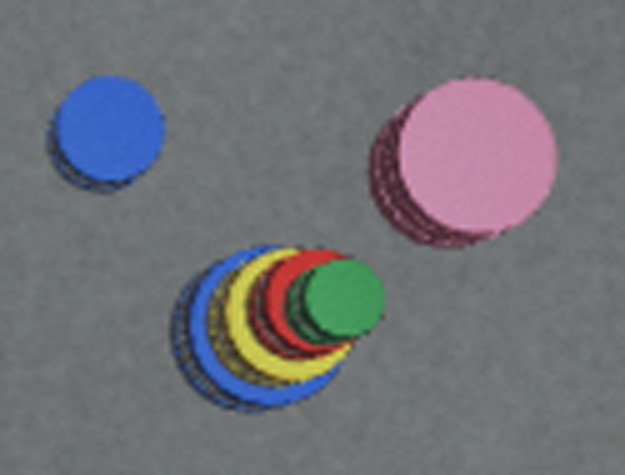

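The crop confirms it: the blue jar at the stack's bottom is the larger blue one, with yellow, red and green above it. The separate small blue jar at crop (108,130) and the pink one at (475,155) are look-alikes. The fitted radii match the sizes given. I'm moving above the green jar.

apply_moves --commands "6 2.94 -0.77 0 0 0 0;6 2.94 -0.77 0 0 0 0;6 2.94 -0.77 0 0 0 0;6 2.94 -0.77 0 0 0 0;6 2.94 -0.77 0 0 0 0;6 2.94 -0.77 0 0 0 0;6 2.94 -0.77 0 0 0 0;6 2.94 -0.77 0 0 0 0;6 2.94 -0.77 0 0 0 0;6 2.94 -0.77 0 0 0 0;6 2.94 -0.77 0 0 0 0;6 2.94 -0.77 0 0 0 0;6 2.94 -0.77 0 0 0 0;6 2.94 -0.77 0 0 0 0;6 2.94 -0.77 0 0 0 0;6 2.94 -0.77 0 0 0 0;6 0 0 0 0 0 0;6 0 0 0 0 0 0" --force 40

```text
time: 2.15
position: [0.6136, -0.2697, 0.231]
orientation: [-0.0, 0.982, 0.188, -0.0]
contact_force: [-0.1, -1.0, 0.0]
width: 0.0599
grasp_force: 0.0
```

apply_moves --commands "6 0 0 2 0 0 0;6 0 0 2 0 0 0;6 0 0 2 0 0 0;6 0 0 1.6 0 0 0;6 0 0 1 0 0 0;6 0 0 1 0 0 0;6 0 0 0 0 0 0;6 0 0 0 0 0 0;2.5 0 0 0 0 0 0;2.5 0 0 0 0 0 0;2.5 0 0 0 0 0 0;2.5 0 0 0 0 0 0;2.5 0 0 0 0 0 0;2.5 0 0 0 0 0 0;2.5 0 0 0 0 0 0" --force 30

```text
time: 3.4
position: [0.6133, -0.2714, 0.1365]
orientation: [0.001, 0.982, 0.187, 0.001]
contact_force: [-0.1, -1.1, 5.6]
width: 0.0288
grasp_force: 29.9
```

apply_moves --commands "2.5 0 0 -0.5 0 0 0;2.5 0 0 -1 0 0 0;2.5 0 0 -1.5 0 0 0;2.5 0 0 -1.5 0 0 0;2.5 0 0 -0.5 0 0 0;2.5 -1.52 -1.35 0 0 0 0;2.5 -1.52 -1.35 0 0 0 0;2.5 -1.52 -1.35 0 0 0 0;2.5 -1.52 -1.35 0 0 0 0;2.5 -1.52 -1.35 0 0 0 0;2.5 -1.52 -1.35 0 0 0 0;2.5 -1.52 -1.35 0 0 0 0;2.5 -1.52 -1.35 0 0 0 0;2.5 -1.52 -1.35 0 0 0 0;2.5 -1.52 -1.35 0 0 0 0;2.5 0 0 0 0 0 0;2.5 0 0 0 0 0 0"

```text
time: 4.82
position: [0.4208, -0.2005, 0.1855]
orientation: [-0.0, 0.982, 0.187, -0.0]
contact_force: [0.1, 0.1, 0.0]
width: 0.0291
grasp_force: 29.7
```

```bash
python3 - <<'E'
from h import *
o=ctrl.get_obs();print(o["position"].round(4),o["width"],o["grasp_force"],o["contact_force"].round(2))
im,W,pl=cloud("top")
S=(400,180,462,230)
for c,z in {"blue":.046,"yellow":.088,"red":.126}.items():
    m=mask(im,c,S); print(c,m.sum(),disc(im,pl,m&(np.abs(W[...,2]-z)<.006),z))
im,W,pl=cloud("side")
m=mask(im,"green",(330,60,480,200)); P=W[m]; print(np.nanmedian(P,0).round(4),np.nanmin(P,0).round(4),np.nanmax(P,0).round(4))
cv2.imwrite("pics/s1.png",cv2.resize(im[60:260,280:480],None,fx=3,fy=3))
E
```

```text
[ 0.4208 -0.2005  0.1855] 0.02906477921127399 29.688474386930466 [0.14 0.09 0.04]
blue 195 [ 6.142e-01 -2.706e-01  3.380e-02  6.119e-01 -2.662e-01  1.770e+02]
yellow 188 [ 6.137e-01 -2.691e-01  2.660e-02  6.122e-01 -2.659e-01  1.680e+02]
red 385 [ 6.159e-01 -2.698e-01  2.080e-02  6.156e-01 -2.700e-01  3.490e+02]
[ 0.4297 -0.2146  0.0083] [ 4.041e-01 -2.283e-01  2.000e-04] [ 0.4499 -0.1662  0.3913]
```

View pics/s1.png

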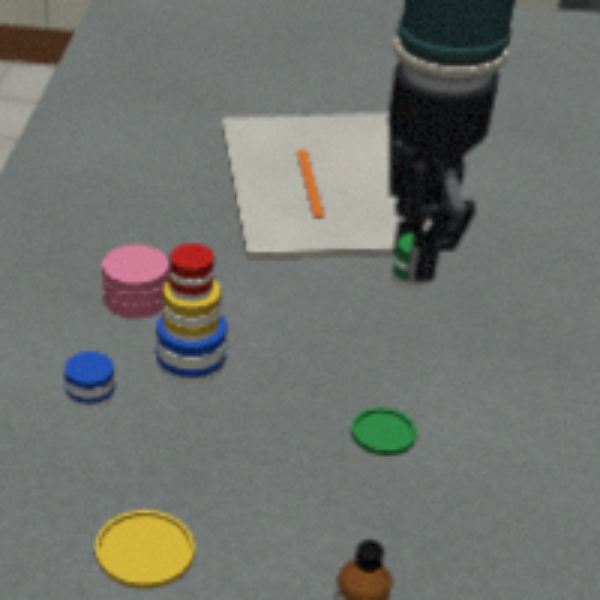

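The view shows the green jar held upright at crop (405,255), and the three-jar stack is undisturbed. I'm lowering into the green dish.

apply_moves --commands "2.5 0.1 0.1 2 0 0 0;2.5 0 0 2.5 0 0 0;2.5 0 0 2.5 0 0 0;2.5 0 0 2.5 0 0 0;2.5 0 0 2.5 0 0 0;2.5 0 0 1.5 0 0 0;2.5 0 0 1.5 0 0 0;2.5 0 0 0.7 0 0 0;2.5 0 0 0.5 0 0 0;2.5 0 0 0.4 0 0 0;2.5 0 0 0.3 0 0 0;2.5 0 0 0.2 0 0 0;2.5 0 0 0.2 0 0 0;2.5 0 0 0 0 0 0;2.5 0 0 0 0 0 0;2.5 0 0 0 0 0 0"

```text
time: 6.25
position: [0.4236, -0.2021, 0.0132]
orientation: [0.001, 0.982, 0.187, 0.001]
contact_force: [-1.1, -0.2, 5.1]
width: 0.029
grasp_force: 30.4
```

apply_moves --commands "5.5 0 0 0 0 0 0;5.5 0 0 0 0 0 0;5.5 0 0 0 0 0 0;5.5 0 0 0 0 0 0;5.5 0 0 -1 0 0 0;5.5 0 0 -2 0 0 0;5.5 0 0 -3.5 0 0 0;6 0 0 -3.5 0 0 0;6 0 0 -3.5 0 0 0;6 0 0 -2 0 0 0;6.5 1.92 1.67 0 0 0 0;6.5 1.92 1.67 0 0 0 0;6.5 1.92 1.67 0 0 0 0;6.5 1.92 1.67 0 0 0 0;6.5 1.92 1.67 0 0 0 0;6.5 1.92 1.67 0 0 0 0;6.5 1.92 1.67 0 0 0 0;6.5 1.92 1.67 0 0 0 0;6.5 0 0 0 0 0 0;6.5 0 0 0 0 0 0"

```text
time: 7.92
position: [0.6155, -0.2697, 0.1665]
orientation: [-0.0, 0.982, 0.187, -0.0]
contact_force: [-0.7, -0.4, -0.8]
width: 0.0649
grasp_force: 0.0
```

```bash
python3 - <<'E'
from h import *
o=ctrl.get_obs();print(o["position"].round(4),o["width"])
im,W,pl=cloud("top")
m=mask(im,"green",(370,270,418,318)); print(disc(im,pl,m&(W[...,2]>.03),.039), np.nanmedian(W[...,2][m&(W[...,2]>.03)]))
E
```

```text
[ 0.6155 -0.2697  0.1665] 0.06493853113088198
[ 4.221e-01 -2.061e-01  2.000e-02  4.216e-01 -2.044e-01  1.710e+02] 0.039155463947574555
```

Green stands in its dish with its top at 39 mm, as it should. Next is red.

apply_moves --commands "6.5 0 0 1.5 0 0 0;6.5 0 0 2 0 0 0;6.5 0 0 1.5 0 0 0;6.5 0 0 1 0 0 0;6.5 0 0 1 0 0 0;6.5 0 0 0 0 0 0;6.5 0 0 0 0 0 0;3.6 0 0 0 0 0 0;3.6 0 0 0 0 0 0;3.6 0 0 0 0 0 0;3.6 0 0 0 0 0 0;3.6 0 0 0 0 0 0;3.6 0 0 0 0 0 0"

```text
time: 9.05
position: [0.6157, -0.27, 0.0986]
orientation: [0.001, 0.982, 0.187, 0.001]
contact_force: [-0.0, -0.0, 6.0]
width: 0.0405
grasp_force: 30.6
```

apply_moves --commands "3.6 0 0 -0.7 0 0 0;3.6 0 0 -1.5 0 0 0;3.6 0 0 -2 0 0 0;3.6 0 0 -1 0 0 0;3.6 0.12 -1.6 0 0 0 0;3.6 0.12 -2.8 0 0 0 0;3.6 0.12 -3.5 0 0 0 0;3.6 0.12 -3.5 0 0 0 0;3.6 0.12 -3.5 0 0 0 0;3.6 0.12 -3.5 0 0 0 0;3.6 0.12 -3.5 0 0 0 0;3.6 0.12 -3.5 0 0 0 0;3.6 0.12 -3.5 0 0 0 0;3.6 0.12 -3.5 0 0 0 0;3.6 0.12 -3.5 0 0 0 0;3.6 0.12 -3.5 0 0 0 0;3.6 0.12 -3.5 0 0 0 0;3.6 0.12 -3.5 0 0 0 0;3.6 0.12 -2.8 0 0 0 0;3.6 0.12 -1.5 0 0 0 0"

```text
time: 10.72
position: [0.4449, 0.2117, 0.1495]
orientation: [-0.001, 0.982, 0.188, -0.0]
contact_force: [-0.4, -1.2, -0.9]
width: 0.0396
grasp_force: 30.4
```

apply_moves --commands "3.6 0 0 0 0 0 0;3.6 0 0 0 0 0 0"

```text
time: 10.88
position: [0.4464, 0.2096, 0.1495]
orientation: [0.0, 0.982, 0.188, 0.0]
contact_force: [-0.4, -0.5, -1.4]
width: 0.04
grasp_force: 30.4
```

apply_moves --commands "3.6 0.1 0.1 1.5 0 0 0;3.6 0 0 2.5 0 0 0;3.6 0 0 2.5 0 0 0;3.6 0 0 2.5 0 0 0;3.6 0 0 1.5 0 0 0;3.6 0 0 1 0 0 0;3.6 0 0 0.7 0 0 0;3.6 0 0 0.5 0 0 0;3.6 0 0 0.4 0 0 0;3.6 0 0 0.3 0 0 0;3.6 0 0 0.2 0 0 0;3.6 0 0 0 0 0 0;3.6 0 0 0 0 0 0"

```text
time: 11.97
position: [0.4483, 0.2088, 0.0137]
orientation: [-0.0, 0.982, 0.187, 0.0]
contact_force: [-0.3, 0.7, -0.3]
width: 0.0403
grasp_force: 30.3
```

apply_moves --commands "3.6 0 0 0.1 0 0 0;3.6 0 0 0.1 0 0 0;3.6 0 0 0 0 0 0;3.6 0 0 0 0 0 0"

```text
time: 12.3
position: [0.4483, 0.2088, 0.0134]
orientation: [-0.0, 0.982, 0.187, 0.001]
contact_force: [-4.4, -1.1, 23.6]
width: 0.0399
grasp_force: 32.8
```

apply_moves --commands "3.6 0 0 -0.1 0 0 0;6 0 0 0 0 0 0;6 0 0 0 0 0 0;6 0 0 0 0 0 0;6 0 0 0 0 0 0;6 0 0 -1 0 0 0;6 0 0 -2 0 0 0;6.5 0 0 -3.5 0 0 0;6.5 0 0 -3.5 0 0 0;6.5 0 0 -2 0 0 0;7.5 0 0 0 0 0 0;7.5 0 0 0 0 0 0"

```text
time: 13.3
position: [0.4489, 0.2089, 0.134]
orientation: [-0.0, 0.982, 0.187, 0.002]
contact_force: [-0.5, 0.4, -0.5]
width: 0.0749
grasp_force: 0.0
```

apply_moves --commands "7.5 -0.13 2 0 0 0 0;7.5 -0.13 3 0 0 0 0;7.5 -0.13 3.5 0 0 0 0;7.5 -0.13 3.5 0 0 0 0;7.5 -0.13 3.5 0 0 0 0;7.5 -0.13 3.5 0 0 0 0;7.5 -0.13 3.5 0 0 0 0;7.5 -0.13 3.5 0 0 0 0;7.5 -0.13 3.5 0 0 0 0;7.5 -0.13 3.5 0 0 0 0;7.5 -0.13 3.5 0 0 0 0;7.5 -0.13 3.5 0 0 0 0;7.5 -0.13 3.5 0 0 0 0;7.5 -0.13 3.5 0 0 0 0;7.5 -0.13 2.5 0 0 0 0;7.5 -0.13 1 0 0 0 0;7.5 0 0 0 0 0 0;7.5 0 0 0 0 0 0"

```text
time: 14.8
position: [0.6126, -0.2678, 0.1308]
orientation: [-0.001, 0.982, 0.186, -0.001]
contact_force: [-0.2, 0.7, 0.3]
width: 0.0751
grasp_force: 0.0
```

```bash
python3 - <<'E'
from h import *
o=ctrl.get_obs();print(o["position"].round(4),o["width"],o["contact_force"].round(1))
im,W,pl=cloud("top")
m=mask(im,"red",(180,255,230,305)); k=m&(W[...,2]>.03);print(disc(im,pl,k,.041), np.nanmedian(W[...,2][k]))
E
```

```text
[ 0.6126 -0.2678  0.1308] 0.07510383488544374 [-0.2  0.7  0.3]
[4.484e-01 2.073e-01 2.140e-02 4.486e-01 2.079e-01 3.020e+02] 0.04137954814682606
```

Red is correct too: 1 mm off centre with its top at 41 mm. Next is yellow.

apply_moves --commands "7.5 0.1 0.1 1.5 0 0 0;7.5 0 0 2 0 0 0;7.5 0 0 2 0 0 0;7.5 0 0 1.5 0 0 0;7.5 0 0 1 0 0 0;7.5 0 0 0 0 0 0;7.5 0 0 0 0 0 0;4.8 0 0 0 0 0 0;4.8 0 0 0 0 0 0;4.8 0 0 0 0 0 0;4.8 0 0 0 0 0 0;4.8 0 0 0 0 0 0;4.8 0 0 0 0 0 0" --force 35

```text
time: 15.93
position: [0.6163, -0.2697, 0.0539]
orientation: [0.001, 0.982, 0.187, 0.001]
contact_force: [-0.1, 1.9, 6.3]
width: 0.0533
grasp_force: 37.4
```

apply_moves --commands "4.8 0 0 -0.7 0 0 0;4.8 0 0 -1.5 0 0 0;4.8 0 0 -1.8 0 0 0;4.8 0 0 -1 0 0 0;4.8 0.55 -1.5 0 0 0 0;4.8 0.92 -2.5 0 0 0 0;4.8 0.92 -2.5 0 0 0 0;4.8 0.92 -2.5 0 0 0 0;4.8 0.92 -2.5 0 0 0 0;4.8 0.92 -2.5 0 0 0 0;4.8 0.92 -2.5 0 0 0 0;4.8 0.92 -2.5 0 0 0 0;4.8 0.92 -2.5 0 0 0 0;4.8 0.55 -1.5 0 0 0 0;4.8 0.37 -1 0 0 0 0;4.8 0 0 0 0 0 0;4.8 0 0 0 0 0 0;4.8 0 0 0 0 0 0"

```text
time: 17.43
position: [0.6093, -0.0145, 0.1022]
orientation: [0.0, 0.982, 0.187, -0.0]
contact_force: [-0.4, -0.3, -0.7]
width: 0.0533
grasp_force: 37.0
```

apply_moves --commands "4.8 0.1 0 1.5 0 0 0;4.8 0 0 2.5 0 0 0;4.8 0 0 2 0 0 0;4.8 0 0 1.2 0 0 0;4.8 0 0 0.7 0 0 0;4.8 0 0 0.5 0 0 0;4.8 0 0 0.3 0 0 0;4.8 0 0 0.2 0 0 0;4.8 0 0 0.1 0 0 0;4.8 0 0 0.1 0 0 0;4.8 0 0 0 0 0 0;4.8 0 0 0 0 0 0"

```text
time: 18.43
position: [0.6105, -0.0133, 0.0118]
orientation: [0.0, 0.982, 0.187, 0.0]
contact_force: [-0.7, -0.1, -1.5]
width: 0.053
grasp_force: 37.0
```

apply_moves --commands "4.8 0 0 0.05 0 0 0;4.8 0 0 0.05 0 0 0;4.8 0 0 0 0 0 0;4.8 0 0 0 0 0 0"

```text
time: 18.77
position: [0.6105, -0.0133, 0.0109]
orientation: [0.0, 0.982, 0.187, 0.0]
contact_force: [-0.8, 1.5, 5.3]
width: 0.053
grasp_force: 37.4
```

apply_moves --commands "7.2 0 0 0 0 0 0;7.2 0 0 0 0 0 0;7.2 0 0 0 0 0 0;7.2 0 0 0 0 0 0;7.2 0 0 -1 0 0 0;7.2 0 0 -2 0 0 0;7.2 0 0 -3 0 0 0;7.2 0 0 -3 0 0 0;8.54 -0.59 1.5 0 0 0 0;8.54 -0.95 2.5 0 0 0 0;8.54 -0.95 2.5 0 0 0 0;8.54 -0.95 2.5 0 0 0 0;8.54 -0.95 2.5 0 0 0 0;8.54 -0.95 2.5 0 0 0 0;8.54 -0.95 2.5 0 0 0 0;8.54 -0.95 2.5 0 0 0 0;8.54 -0.95 2.5 0 0 0 0;8.54 -0.95 2.5 0 0 0 0;8.54 0 0 0 0 0 0;8.54 0 0 0 0 0 0"

```text
time: 20.43
position: [0.6132, -0.2717, 0.1008]
orientation: [0.0, 0.983, 0.186, 0.0]
contact_force: [0.6, 0.9, -0.0]
width: 0.0856
grasp_force: 0.0
```

```bash
python3 - <<'E'
from h import *
o=ctrl.get_obs();print(o["position"].round(4),o["width"],o["contact_force"].round(1))
im,W,pl=cloud("top")
for c,b,z in (("yellow",(280,180,336,236),.045),("blue",(395,175,465,235),.046)):
    m=mask(im,c,b); k=m&(np.abs(W[...,2]-z)<.008);print(disc(im,pl,k,z), np.nanmedian(W[...,2][k]))
im,W,pl=cloud("side"); cv2.imwrite("pics/s2.png",im)
m=mask(im,"blue",(322,140,375,195),100); k=m&(W[...,2]>.04);print(disc(im,pl,k,.046))
E
```

```text
[ 0.6132 -0.2717  0.1008] 0.08561230355379723 [ 0.6  0.9 -0. ]
[ 6.086e-01 -1.270e-02  2.700e-02  6.087e-01 -1.270e-02  4.970e+02] 0.04520441397577752
[ 6.147e-01 -2.684e-01  3.370e-02  6.150e-01 -2.626e-01  2.130e+02] 0.04596248582685396
[ 6.175e-01 -2.654e-01  3.690e-02  6.152e-01 -2.661e-01  2.900e+02]
```

View pics/s2.png

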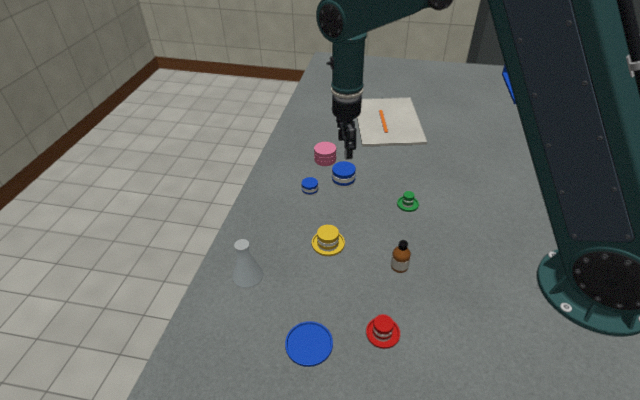

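Green, red and yellow stand in their dishes, at (408,201), (383,328) and (328,238). The blue jar at (344,173) sits alone under the open gripper.

apply_moves --commands "8.54 0.1 -0.1 1.5 0 0 0;8.54 0 0 2 0 0 0;8.54 0 0 2 0 0 0;8.54 0 0 2 0 0 0;8.54 0 0 1 0 0 0;8.54 0 0 1.1 0 0 0;8.54 0 0 0 0 0 0;8.54 0 0 0 0 0 0;6.2 0 0 0 0 0 0;6.2 0 0 0 0 0 0;6.2 0 0 0 0 0 0;6.2 0 0 0 0 0 0;6.2 0 0 0 0 0 0;6.2 0 0 0 0 0 0" --force 45

```text
time: 21.7
position: [0.615, -0.2695, 0.0059]
orientation: [0.001, 0.982, 0.187, 0.001]
contact_force: [-0.4, -0.3, 7.1]
width: 0.0674
grasp_force: 50.8
```

apply_moves --commands "6.2 0 0 -0.7 0 0 0;6.2 0 0 -1.3 0 0 0;6.2 0 0 -2 0 0 0;6.2 0 0 -2 0 0 0;6.2 0 0 -2 0 0 0;6.2 0 0 -1 0 0 0;6.2 0 0 0 0 0 0"

```text
time: 22.28
position: [0.6157, -0.2699, 0.0978]
orientation: [0.002, 0.982, 0.187, 0.002]
contact_force: [0.6, -0.4, -1.5]
width: 0.0671
grasp_force: 50.6
```

apply_moves --commands "6.2 0.5 -1.3 0 0 0 0;6.2 0.8 -2.2 0 0 0 0;6.2 1 -2.95 0 0 0 0;6.2 1 -2.95 0 0 0 0;6.2 1 -2.95 0 0 0 0;6.2 1 -2.95 0 0 0 0;6.2 1 -2.95 0 0 0 0;6.2 1 -2.95 0 0 0 0;6.2 1 -2.95 0 0 0 0;6.2 1 -2.95 0 0 0 0;6.2 1 -2.95 0 0 0 0;6.2 1 -2.95 0 0 0 0;6.2 1 -2.95 0 0 0 0;6.2 1 -2.95 0 0 0 0;6.2 1 -2.95 0 0 0 0;6.2 1 -2.95 0 0 0 0;6.2 1 -2.95 0 0 0 0;6.2 0.8 -2.2 0 0 0 0;6.2 0.4 -0.5 0 0 0 0;6.2 0 0 0 0 0 0"

```text
time: 23.95
position: [0.5899, 0.2668, 0.0929]
orientation: [-0.0, 0.982, 0.188, -0.001]
contact_force: [-0.7, -0.6, -1.7]
width: 0.067
grasp_force: 50.7
```

apply_moves --commands "6.2 0 0 0 0 0 0;6.2 0 0 0 0 0 0"

```text
time: 24.12
position: [0.5906, 0.2635, 0.0935]
orientation: [0.0, 0.982, 0.187, -0.001]
contact_force: [-0.0, 0.6, -1.6]
width: 0.0666
grasp_force: 50.7
```

Descend about 8.4 cm to 0.009.

apply_moves --commands "6.2 0.1 0.1 1.5 0 0 0;6.2 0 0 2.2 0 0 0;6.2 0 0 2 0 0 0;6.2 0 0 1 0 0 0;6.2 0 0 0.6 0 0 0;6.2 0 0 0.4 0 0 0;6.2 0 0 0.3 0 0 0;6.2 0 0 0.2 0 0 0;6.2 0 0 0.1 0 0 0;6.2 0 0 0.1 0 0 0;6.2 0 0 0 0 0 0;6.2 0 0 0 0 0 0"

```text
time: 25.12
position: [0.5929, 0.2643, 0.0107]
orientation: [-0.0, 0.982, 0.187, 0.0]
contact_force: [-0.0, -1.1, -2.0]
width: 0.0669
grasp_force: 50.8
```

apply_moves --commands "6.2 0 0 0.1 0 0 0;6.2 0 0 0.05 0 0 0;6.2 0 0 0.05 0 0 0;6.2 0 0 0 0 0 0;6.2 0 0 0 0 0 0"

```text
time: 25.53
position: [0.5928, 0.2642, 0.0089]
orientation: [-0.0, 0.982, 0.187, 0.0]
contact_force: [-2.4, -0.1, 5.5]
width: 0.0672
grasp_force: 51.3
```

apply_moves --commands "8.54 0 0 0 0 0 0;8.54 0 0 0 0 0 0;8.54 0 0 0 0 0 0;8.54 0 0 0 0 0 0;8.54 0 0 -1 0 0 0;8.54 0 0 -2 0 0 0;8.54 0 0 -3 0 0 0;8.54 0 0 -3 0 0 0;8.54 0 0 -3 0 0 0;8.54 0 0 -3 0 0 0;8.54 0 3 0 0 0 0;8.54 0 3 0 0 0 0;8.54 0 3 0 0 0 0;8.54 0 3 0 0 0 0;8.54 0 3 0 0 0 0;8.54 0 0 0 0 0 0;8.54 0 0 0 0 0 0"

```text
time: 26.95
position: [0.6484, 0.1229, 0.1589]
orientation: [-0.0, 0.983, 0.185, 0.0]
contact_force: [0.3, -0.1, -0.8]
width: 0.0854
grasp_force: 0.0
```

```bash
python3 - <<'E'
from h import *
o=ctrl.get_obs();print(o["time"],o["position"].round(4),o["width"],o["contact_force"].round(1))
im,W,pl=cloud("top")
for c,b,z in (("blue",(150,180,218,250),.049),("yellow",(280,180,336,236),.045),("red",(180,255,230,305),.041),("green",(370,270,418,318),.039)):
    m=mask(im,c,b); k=m&(np.abs(W[...,2]-z)<.006);print(c,disc(im,pl,k,z), np.nanmedian(W[...,2][k]), np.nanstd(W[...,2][k]).round(4))
im,W,pl=cloud("side"); cv2.imwrite("pics/s3.png",im)
E
```

```text
26.95 [0.6484 0.1229 0.1589] 0.08540879157259222 [ 0.3 -0.1 -0.8]
blue [5.943e-01 2.887e-01 2.160e-02 5.938e-01 2.912e-01 7.100e+01] 0.049562491757562235 0.0015
yellow [ 6.088e-01 -1.280e-02  2.680e-02  6.088e-01 -1.270e-02  4.920e+02] 0.04520367075213255 0.0016Traceback (most recent call last):
  File "<stdin>", line 5, in <module>
  File "h.py", line 25, in disc
    c,r=cv2.minEnclosingCircle(h); M=cv2.moments(h)
        ~~~~~~~~~~~~~~~~~~~~~~^^^
cv2.error: OpenCV(4.12.0) /io/opencv/modules/imgproc/src/shapedescr.cpp:201: error: (-215:Assertion failed) count >= 0 && (depth == CV_32F || depth == CV_32S) in function 'minEnclosingCircle'
```

apply_moves --commands "8.54 0 3.5 -0.5 0 0 0;8.54 0 3.5 -0.5 0 0 0;8.54 0 3.5 -0.5 0 0 0;8.54 0 3.5 -0.5 0 0 0;8.54 0 3.5 -0.5 0 0 0;8.54 0 3.5 -0.5 0 0 0;8.54 0 3.5 -0.5 0 0 0;8.54 0 3.5 -0.5 0 0 0;8.54 0 0 0 0 0 0;8.54 0 0 0 0 0 0"

```text
time: 27.83
position: [0.7511, -0.1365, 0.1985]
orientation: [-0.0, 0.983, 0.186, 0.0]
contact_force: [-0.4, 1.6, -0.8]
width: 0.0853
grasp_force: 0.0
```

```bash
python3 - <<'E'
from h import *
im,W,pl=cloud("top")
I2,_,_=cloud("side"); cv2.imwrite("pics/s3.png",I2)
for c,b,z in (("blue",(150,180,218,250),.049),("red",(180,255,230,305),.041),("green",(370,270,418,318),.039)):
    m=mask(im,c,b); k=m&(np.abs(W[...,2]-z)<.006)
    if k.sum()>5: print(c,disc(im,pl,k,z), np.nanmedian(W[...,2][k]), np.nanstd(W[...,2][k]).round(4))
E
```

```text
blue [5.912e-01 2.631e-01 3.430e-02 5.915e-01 2.629e-01 7.900e+02] 0.049385374359949656 0.0016
red [4.486e-01 2.083e-01 2.060e-02 4.484e-01 2.083e-01 2.990e+02] 0.04131586728025744 0.0016
```

View pics/s3.png

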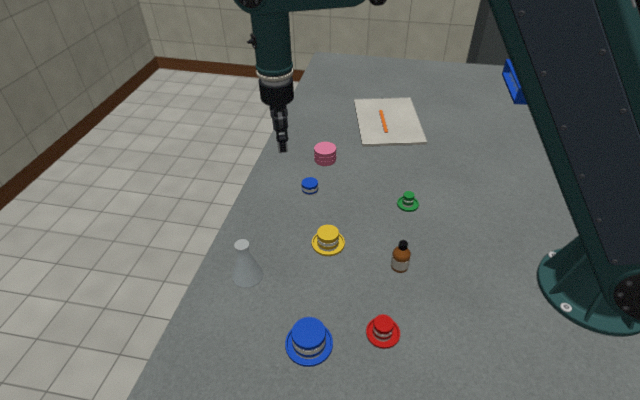

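All four jars stand upright in the dishes of their colours: blue (309,338), red (383,328), yellow (328,238), green (408,201). The bottle and flask are where they were, and the gripper is clear of everything.

```bash
python3 -c "
from plant import ctrl
print(ctrl.close_job())"
```

```text
the job is handed in; nothing more can be done
None
```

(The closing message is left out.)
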